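# Hold the scrap bin's flap open by its lever

## Robot

A 6-joint arm with a two-finger parallel gripper is mounted at the origin on the work surface. World frame = base frame: x ahead of the robot, y to its left, z up, the work surface at z = 0. Lengths are in m, angles in rad, forces in N, time in s.
With the tool pointing down it reaches from about 0.25 to 0.775 m from the base axis. Payload 4 kg.
Tool frame: the origin (TCP) lies at the very end of the fingers, on their centre line; the grasp point (between the pads) lies tcp_to_grasp behind it (tcp_to_grasp is the distance from the TCP to the grasp point, in m); z points along the fingers, y is the direction in which the jaws open and shut (so a half turn about z gives the same grasp; the last joint's range is limited). The gripper opens to 94 mm and grips with 3 to 60 N. Pads are 16 mm wide; open, the fingers measure 119 mm over their backs; the gripper's body (75 mm by 177 mm) begins 78 mm behind the grasp point.
Start: joints at [1.082, 0.087, 1.371, -0, 1.684, -0.103], TCP at [0.207, 0.51, 0.206] pointing down, gripper open.
Joint ranges: [-3.1, 3.1], [-0.76, 2.03], [0.27, 2.55], [-1.08, 4.22], [0.17, 2.65], [-2.57, 2.57]. Speed limits (rad/s): [2.79, 2.79, 3.14, 3.14, 3.14, 3.14].

## Interface

Orientations are given as [roll, pitch, yaw] about the fixed x, y, z axes, in that order (R = Rz(yaw) Ry(pitch) Rx(roll)).
In Python, from bench import * gives the robot as it stands.
- The arm moves only by the tool play_rows, never from a script. Its argument "rows" is a list of rows, each a list of 3 entries, a list of its own where there are three numbers: the finger opening in cm, from 0 to 9.4, then the shift along the world's x, y, z in cm, then the turn, a rotation vector about the world's x, y, z in rad. A call has 1 to 8 rows; each row is the pose to reach, as a shift and turn from the pose commanded when the call began; what a row does not reach only later rows make up. A row lasts 1/12 s, in which the tool goes at most 41.7 mm and 7.16 degrees, less where a joint would pass 70% of its speed; a pose out of reach is approached as far as the arm can. A call with a gripper value outside its range is refused whole. The fingers move at their own pace and stop on an object; the grip force is fixed at half the most. Time passes only in rows, so rows that repeat a pose let the fingers close. It gives the time, the measured TCP pose, the force and the opening at its end, in the units of the state.
- get_obs(): the state, without advancing time (a new reading comes with each control period).
- snapshot(name): name is "scene" or "top" or "wrist"; returns a dict with "pixels" (420x560x3 uint8, red, green, blue), "fx", "fy", "cx", "cy" (pixels), "rvec" (rotation vector, rad) and "tvec" (3), from world to camera coordinates, as OpenCV has them. Camera axes: x right, y down, z forward; pixel columns grow to the right and rows downward; lengths in m; the calibration is good to about 2 mm. A picture is of the moment at which its call begins. There is no depth.
- close_job(): hands the job in, once; it reports no verdict.
Trained networks look in the newest picture that a camera, given by its name, has taken for a name from the list of things; names that differ only in an ending like _2 or _b are one class to them, and where a whole thing is asked for, a point or a joint stands for the part that bears it (a point fixed in the world has none). Each returns a list of dicts, best first, with "confidence" (0 to 1); they miss things now and then, are a little off and sometimes report something else, mostly with a low value. They report only what shows in the picture. A call takes as long as a camera call.
- silhouettes(camera, label): "mask" (420x560 bool, what is visible of it) and "point" ([row, column] in pixels, amid what is visible of it).
The state is a dict: "time": time; "joint_positions": joint angles; "qvel": joint speeds; "joint_torque": joint torques, N m; "tool_pos": TCP position; "ee_rot": TCP orientation; "wrist_force": force on the tool from outside, world axes, zero at the start; "wrist_torque": the same for the moment, N m; "width": finger opening in m.
Only numpy, scipy, OpenCV 4.12 (cv2) and the standard library are available. Lean on these libraries where they do the work, as an engineer would, in place of code of your own. Each camera call takes 0.05 s, during which the arm holds its last target. There are 200 camera calls.

## Task

The loaf tin has been left under the lever of the scrap bin: push it sideways along the counter until it is clear of the lever, without lifting or tipping it, then press the lever's long end fully down so that the heavy flap rises, and finish while still holding the lever down with the fingers. Do not press the lever onto the tin, do not touch the flap, and leave the jar and the mug beside the lever where they stand.

Things in the scene. Friction and masses are not known exactly. Their poses are not given: they have to be found in the camera images.
- scrap_bin: Countertop scrap bin of stainless steel, fixed to the counter. Its origin is on the counter straight under the lever's pivot; its +x axis points from the pivot to the bin (walls 22 to 232 mm from the origin, 220 mm wide, 115 mm high, closed by the flap), its -x axis points along the long arm of the lever, +y is to the left when looking from lever to bin. z up.
- lever (a joint): The aluminium lever of the scrap bin, rad. 0 = at rest, long end up; it grows as the long end is pressed down; 0.45 = fully down against its stop. The pivot is level, along the bin's y axis, 105 mm above the counter. The short end carries a roller under the flap. It springs back to 0 when let go; the press takes up to about 20 N, holding about 6 to 12 N.
- press_plate (a point): Centre of the top of the black rubber press plate at the lever's long end (62 mm along the lever, 46 mm wide, 10 mm thick), 190 mm from the pivot. At rest this point is 153 mm above the counter and the plate slopes 12 degrees, its outer end higher; fully down it is about 66 mm above the counter and slopes 14 degrees the other way; it moves nearly straight down (under 5 mm sideways).
- flap (a joint): The heavy steel flap (about 0.9 kg) that covers the scrap bin, rad. 0 = shut, flat on the bin; it grows as the far edge rises; about 1.0 when the lever is fully down. Its hinge is on the bin's edge next to the lever.
- loaf_tin: Dark steel loaf tin, open and empty, 0.45 kg, loose, crosswise under the press plate, sticking out on both sides of the lever; it blocks the lever. 240 mm long (its y) x 110 wide (its x) x 85 high, walls and floor 5 mm. Origin: centre of its underside. Easiest pushed from inside, fingertips against an end wall. The counter on both sides of the lever, along the bin's y axis, is free for 0.3 m.
- jam_jar: Glass jar with metal lid, 68 mm across, 100 mm high, close to the left of the lever's pivot. A bystander, origin at its underside.
- mug: White mug, 80 mm across, 90 mm high, close to the right of the lever's pivot. A bystander, origin at its underside.

How it is judged:
At the end, for the whole second after the job is handed in: The lever is at least 0.38 rad down (stop at 0.45) and the flap at least 0.65 rad open and at rest, the fingers press on the lever with more than 2 N, the loaf tin does not touch the lever and stands flat and still on the counter (value of joint lever above 0.38 rad and value of joint flap above 0.65 rad and velocity of joint flap between -0.1 and 0.1 rad/s and contact force between the fingers and lever above 2 N and contact force between loaf_tin and lever below 0.2 N and height (world z) of loaf_tin below 0.006 m and angle between loaf_tin's own z axis and vertical below 0.06 rad and linear speed of loaf_tin below 0.02 m/s); the arm keeps its last pose, push and grip.
It fails at once if the loaf tin is lifted off the counter or tipped (height (world z) of loaf_tin above 0.02 m or angle between loaf_tin's own z axis and vertical above 0.25 rad).
It fails at once if the lever is pressed down onto the loaf tin (contact force between loaf_tin and lever above 4 N).
It fails at once if the robot touches the flap (contact force between any of the fingers, the arm and flap above 1 N).
It fails at once if the jar or the mug is moved by more than 30 mm (distance of any of jam_jar, mug from where it was at the start of the episode above 0.03 m).
It also fails if it takes over 48 s, if anything falls off the work surface, if the arm or the gripper's body presses on something with over 40 N, if the wrist force passes 120 N, or if a joint passes its speed limit or range.

## Working session

There is one attempt and no reset: what is moved stays moved. The work goes in short steps, Python scripts to look and compute and a tool call to move; the robot and the scene stay as the last step left them, time stands still between calls to the robot, and variables do not carry over. Pictures are saved under pics/ and viewed, about 8 in all and at most 12, crops included, and the job is handed in when it is done.

Besides the shell and the picture viewer there is one more tool, called after "Request:" as a command line: name --argument value ..., lists and objects as JSON in quotes. play_rows: Moves the arm, as the interface text tells. Its arguments: {"type":"object","properties":{"rows":{"type":"array"}},"required":["rows"]}

```bash
mkdir -p pics; ls; cat > h.py <<'E'
from bench import *
import numpy as np, cv2, pickle
def ray(s,uv):
    R=cv2.Rodrigues(np.array(s["rvec"],float))[0]; t=np.array(s["tvec"],float)
    c=-R.T@t; d=R.T@np.array([(uv[0]-s["cx"])/s["fx"],(uv[1]-s["cy"])/s["fy"],1.])
    return c,d
def atz(s,uv,z):
    c,d=ray(s,uv); return c+d*(z-c[2])/d[2]
def proj(s,P):
    K=np.array([[s["fx"],0,s["cx"]],[0,s["fy"],s["cy"]],[0,0,1.]])
    return cv2.projectPoints(np.array(P,float).reshape(-1,1,3),np.array(s["rvec"],float),np.array(s["tvec"],float),K,None)[0].reshape(-1,2)
E
python3 - <<'E'
from h import *
o=get_obs();print({k:np.round(v,3) for k,v in o.items()})
S={}
for n in("scene","top"):
    s=S[n]=snapshot(n); cv2.imwrite(f"pics/{n}0.png",s["pixels"][:,:,::-1])
    for l in("scrap_bin","lever","press_plate","flap","loaf_tin","jam_jar","mug"):
        r=silhouettes(n,l)
        for q in r[:2]:
            m=np.argwhere(q["mask"]);print(n,l,round(q["confidence"],2),np.round(q["point"]),m.min(0),m.max(0),len(m), np.round(atz(s,q["point"][::-1],0.1),3))
        S[n+l]=r
pickle.dump(S,open("s.pkl","wb"))
E
```

```text
pics
{'time': np.float64(0.0), 'joint_positions': array([ 1.082,  0.088,  1.372, -0.   ,  1.684, -0.103]), 'qvel': array([-0.001, -0.   ,  0.001, -0.001, -0.   ,  0.001]), 'joint_torque': array([ 0.0000e+00, -3.4018e+01, -3.0243e+01,  7.2000e-02,  3.3000e-02,
       -0.0000e+00]), 'tool_pos': array([0.207, 0.509, 0.204]), 'ee_rot': array([-3.139, -0.   ,  2.756]), 'wrist_force': array([-0.219, -1.422,  0.539]), 'wrist_torque': array([-0.013, -0.017,  0.025]), 'width': np.float64(0.094)}
scene scrap_bin 0.91 [271. 394.] [124 266] [376 516] 26723 [0.87  0.087 0.1  ]
scene scrap_bin 0.71 [185. 374.] [172 357] [203 391] 810 [0.691 0.199 0.1  ]
scene lever 0.68 [250. 413.] [185 307] [327 515] 15427 [0.852 0.14  0.1  ]
scene lever 0.59 [156. 302.] [123 266] [210 358] 1619 [0.545 0.14  0.1  ]
scene press_plate 0.31 [249. 412.] [186 308] [326 516] 15313 [0.849 0.142 0.1  ]
scene flap 0.69 [250. 411.] [185 307] [327 516] 15547 [0.85  0.138 0.1  ]
scene loaf_tin 0.77 [180. 284.] [134 228] [226 363] 7148 [0.594 0.068 0.1  ]
scene jam_jar 0.94 [184. 373.] [171 357] [202 391] 800 [0.687 0.2   0.1  ]
scene jam_jar 0.42 [250. 412.] [185 307] [328 516] 15622 [0.85 0.14 0.1 ]
scene mug 0.64 [238. 290.] [213 257] [273 310] 1919 [ 0.732 -0.007  0.1  ]
top scrap_bin 0.79 [127. 238.] [ 54 172] [297 296] 16155 [0.827 0.12  0.1  ]
top lever 0.66 [251. 238.] [163 230] [297 257] 2031 [0.579 0.119 0.1  ]
top press_plate 0.85 [252. 237.] [163 231] [297 255] 1884 [0.577 0.121 0.1  ]
top flap 0.59 [110. 233.] [ 54 172] [167 296] 12367 [0.86  0.129 0.1  ]
top loaf_tin 0.62 [272. 226.] [241 170] [308 295] 6238 [0.538 0.143 0.1  ]
top jam_jar 0.65 [202. 199.] [185 178] [218 216] 988 [0.677 0.196 0.1  ]
top jam_jar 0.61 [109. 232.] [ 55 173] [167 294] 12283 [0.863 0.131 0.1  ]
top mug 0.68 [193. 294.] [172 275] [212 329] 1388 [0.694 0.008 0.1  ]
```

View pics/top0.png

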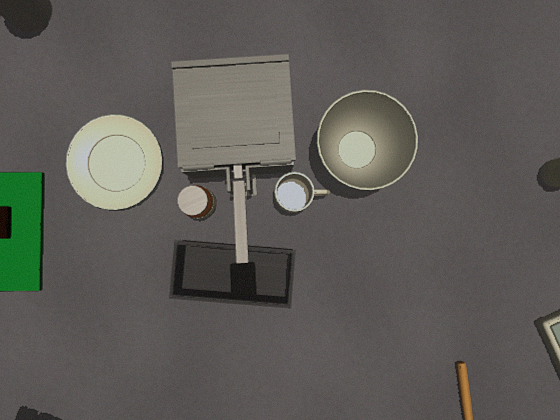

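View pics/scene0.png

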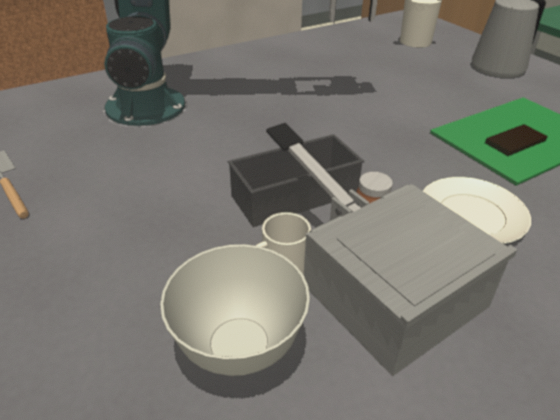

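The top view shows the tin rim corners at (176,240), (295,249), (290,306), (170,297). The black plate is at cols 230–255, rows 263–297, the jar at (195,201), the mug at (293,194). The scene view agrees: the tin lies crosswise under the lever. I'll fit the poses.

```bash
python3 - <<'E'
from h import *
import bench
print([ (n,getattr(bench,n)) for n in dir(bench) if 'grasp' in n.lower()])
S=pickle.load(open("s.pkl","rb")); s=S["top"]
print(s["fx"],s["cx"],s["cy"],ray(s,(280,210))[0])
c=[atz(s,p,.085)[:2] for p in((176,240),(295,249),(290,306),(170,297))]
print(np.round(c,3)); m=np.mean(c,0); print("tin",m, "len",np.linalg.norm(c[0]-c[1]),np.linalg.norm(c[2]-c[3]),np.linalg.norm(c[0]-c[3]),np.linalg.norm(c[2]-c[1]))
for a,b in((1,0),(2,3)): d=c[b]-c[a];print("tin y dir deg",np.degrees(np.arctan2(d[1],d[0])))
mk=S["toploaf_tin"][0]["mask"].astype(np.uint8);print("mask rect",cv2.minAreaRect(np.argwhere(mk)[:,::-1].astype(np.float32)))
# plate: dark pixels within lever mask
hsv=s["pixels"].max(2); lm=S["toppress_plate"][0]["mask"]; pl=(lm&(hsv<50)); P=np.argwhere(pl)[:,::-1]
r=cv2.minAreaRect(P.astype(np.float32));print("plate px",r,np.round(atz(s,r[0],.153),3))
al=lm&(hsv>90);Q=np.argwhere(al)[:,::-1].astype(np.float32);print("arm rect",cv2.minAreaRect(Q))
l=cv2.minAreaRect(Q); 
f=cv2.fitLine(Q,cv2.DIST_L2,0,.01,.01).ravel();print(f)
for row,z in((175,.11),(255,.138)):
    x=f[2]+(row-f[3])*f[0]/f[1];print(row,np.round(atz(s,(x,row),z),3))
fl=S["topflap"][0]["mask"];print("flap",cv2.minAreaRect(np.argwhere(fl)[:,::-1].astype(np.float32)), [np.round(atz(s,p,.12),3) for p in((172,64),(288,56),(296,162),(180,170))])
print("jar",atz(s,(195,200),.1),"mug",atz(s,(293,192),.09))
E
```

```text
[('tcp_to_grasp', 0.0188)]
403.4517282681532 275.1951656212031 205.2305924228218 [0.63375622 0.04929257 0.89847777]
[[0.602 0.245]
 [0.582 0.006]
 [0.469 0.017]
 [0.488 0.256]]
tin [0.53534727 0.13117525] len 0.2396929065696093 0.24015057140270327 0.11392146580646659 0.11379662380930505
tin y dir deg 85.39408509019927
tin y dir deg 85.42206207170722
mask rect ((232.76181030273438, 273.8004455566406), (123.30702209472656, 60.782196044921875), 5.26239538192749)
plate px ((243.0, 230.5), (133.0, 24.0), 90.0) [0.621 0.105 0.153]
arm rect ((239.68846130371094, 212.5836181640625), (99.40188598632812, 12.233132362365723), 87.35746002197266)
[4.6371471e-02 9.9892426e-01 2.4008101e+02 2.1637320e+02]
175 [0.729 0.118 0.11 ]
255 [0.575 0.109 0.138]
flap ((233.53390502929688, 110.48600769042969), (107.34371948242188, 118.71144104003906), 86.00909423828125) [array([0.947, 0.247, 0.12 ]), array([0.962, 0.019, 0.12 ]), array([0.753, 0.005, 0.12 ]), array([0.738, 0.23 , 0.12 ])]
jar [0.68103418 0.20440901 0.1       ] mug [0.69680888 0.00967225 0.09      ]
```

Tin centre is (0.535, 0.131), yaw −4.6°, and the sizes check: 240 by about 114 mm at the rim, against 110 given. Plate centre is ≈ (0.530, 0.106), pivot ≈ (0.72, 0.118). Pushing left (+y) is the shorter way. First I move above the tin's left part with the jaws along its short axis.

Request:
play_rows --rows '[[4,[33.5,-28.9,0],[0,0,-1.267]],[4,[33.5,-28.9,0],[0,0,-1.267]],[4,[33.5,-28.9,0],[0,0,-1.267]],[4,[33.5,-28.9,0],[0,0,-1.267]],[4,[33.5,-28.9,0],[0,0,-1.267]],[4,[33.5,-28.9,0],[0,0,-1.267]],[4,[33.5,-28.9,0],[0,0,-1.267]],[4,[33.5,-28.9,0],[0,0,-1.267]]]'

```text
time: 1.47
tool_pos: [0.4606, 0.2903, 0.2058]
ee_rot: [3.141, -0.0, 1.75]
wrist_force: [0.3, 1.0, -0.7]
width: 0.0442
```

Request:
play_rows --rows '[[4,[8.1,-7.0,0],[0,0,-0.26]],[4,[8.1,-7.0,0],[0,0,-0.26]],[4,[8.1,-7.0,0],[0,0,-0.26]],[4,[8.1,-7.0,0],[0,0,-0.26]],[4,[8.1,-7.0,0],[0,0,-0.26]]]'

```text
time: 1.88
tool_pos: [0.5409, 0.2209, 0.2049]
ee_rot: [-3.14, -0.0, 1.494]
wrist_force: [-0.9, -0.5, 0.2]
width: 0.04
```

```bash
python3 - <<'E'
from h import *
o=get_obs();print(np.round(o["tool_pos"],4),np.round(o["ee_rot"],3),np.round(o["joint_positions"],2))
s=snapshot("top"); im=s["pixels"][:,:,::-1].copy()
c,y=o["tool_pos"],0
for p in proj(s,[o["tool_pos"],[.542,.22,.085],[.53,.106,.153]]): cv2.circle(im,tuple(int(v) for v in p),3,(0,0,255),1)
cv2.imwrite("pics/top1.png",cv2.resize(im[140:340,130:400],None,fx=2.5,fy=2.5))
E
```

```text
[0.5409 0.2209 0.2049] [-3.14  -0.     1.494] [0.29 0.16 1.29 0.   1.69 0.37]
```

View pics/top1.png

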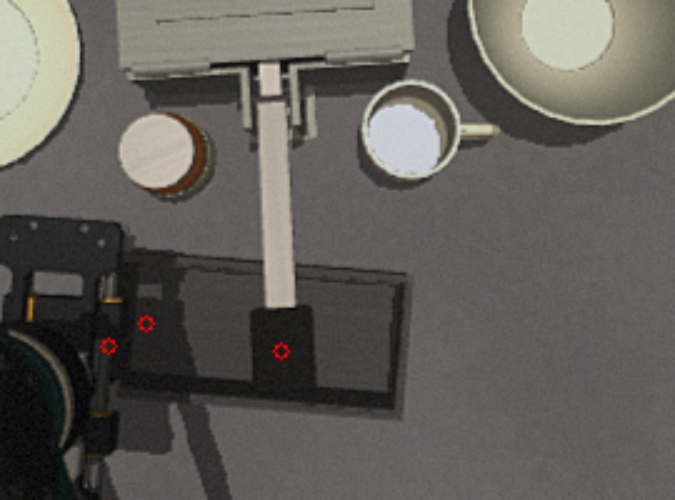

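The gripper stands above the tin's left part and the plate mark sits on the black plate's centre. Now I lower into the tin.

Request:
play_rows --rows '[[4,[0,0,-4],[0,0,0]],[4,[0,0,-8],[0,0,0]],[4,[0,0,-12],[0,0,0]],[4,[0,0,-14.5],[0,0,0]],[4,[0,0,-16.5],[0,0,0]],[4,[0,0,-18],[0,0,0]],[4,[0,0,-18.3],[0,0,0]],[4,[0,0,-18.3],[0,0,0]]]'

```text
time: 2.6
tool_pos: [0.5384, 0.2229, 0.0215]
ee_rot: [-3.139, 0.001, 1.498]
wrist_force: [-0.3, -0.6, 0.8]
width: 0.0402
```

Request:
play_rows --rows '[[4,[0,0.6,0],[0,0,0]],[4,[0,1.2,0],[0,0,0]],[4,[0,1.7,0],[0,0,0]],[4,[0,2.2,0],[0,0,0]],[4,[0,2.8,0],[0,0,0]],[4,[0,3.4,0],[0,0,0]],[4,[0,4.0,0],[0,0,0]],[4,[0,4.6,0],[0,0,0]]]'

```text
time: 3.27
tool_pos: [0.5407, 0.2682, 0.0228]
ee_rot: [3.141, 0.0, 1.496]
wrist_force: [0.6, -4.3, 3.5]
width: 0.0401
```

Request:
play_rows --rows '[[4,[0,0.8,0],[0,0,0]],[4,[0,1.6,0],[0,0,0]],[4,[0,2.4,0],[0,0,0]],[4,[0,3.2,0],[0,0,0]],[4,[0,4.0,0],[0,0,0]],[4,[0,4.8,0],[0,0,0]],[4,[0,5.6,0],[0,0,0]],[4,[0,6.4,0],[0,0,0]]]'

```text
time: 3.93
tool_pos: [0.5402, 0.3327, 0.0224]
ee_rot: [-3.141, 0.0, 1.496]
wrist_force: [0.4, -4.2, 4.3]
width: 0.04
```

Request:
play_rows --rows '[[4,[0,0.8,0],[0,0,0]],[4,[0,1.6,0],[0,0,0]],[4,[0,2.4,0],[0,0,0]],[4,[0,3.2,0],[0,0,0]],[4,[0,4.0,0],[0,0,0]],[4,[0,4.8,0],[0,0,0]],[4,[0,5.4,0],[0,0,0]],[4,[0,5.8,0],[0,0,0]]]'

```text
time: 4.6
tool_pos: [0.5402, 0.3908, 0.0224]
ee_rot: [-3.142, -0.0, 1.496]
wrist_force: [0.2, -4.6, 3.9]
width: 0.0399
```

```bash
python3 - <<'E'
from h import *
s=snapshot("top"); im=s["pixels"][:,:,::-1].copy()
r=silhouettes("top","loaf_tin")
for q in r[:2]: print(q["confidence"],q["point"],np.argwhere(q["mask"]).min(0),np.argwhere(q["mask"]).max(0))
cv2.imwrite("pics/top2.png",cv2.resize(im[140:340,50:330],None,fx=2.5,fy=2.5))
print(get_obs()["tool_pos"])
E
```

```text
0.58 [274.0, 165.7] [241 101] [306 223]
[0.54003123 0.39145496 0.0221724 ]
```

View pics/top2.png

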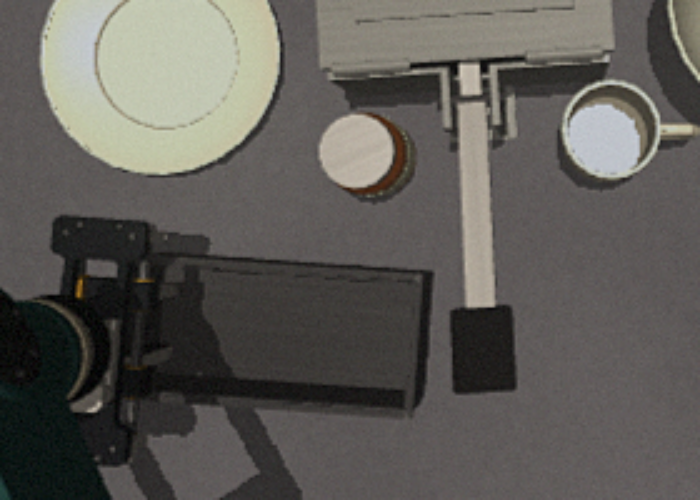

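The tin's right rim edge is now at col 223 and the plate's left edge at col 230, about 22 mm clear in y. One more centimetre, then back off the wall and lift out.

Request:
play_rows --rows '[[4,[0,0.5,0],[0,0,0]],[4,[0,1.0,0],[0,0,0]],[4,[0,0.6,0],[0,0,0]],[4,[0,0,0],[0,0,0]],[4,[0,-1.0,0],[0,0,0]],[4,[0,-1.2,2],[0,0,0]],[4,[0,-1.2,6],[0,0,0]],[4,[0,-1.2,10],[0,0,0]]]'

```text
time: 5.37
tool_pos: [0.5388, 0.3759, 0.1208]
ee_rot: [-3.136, 0.003, 1.495]
wrist_force: [0.9, 0.5, 0.4]
width: 0.0401
```

Request:
play_rows --rows '[[2,[0,0,4],[0,0,0]],[1,[0,0,8],[0,0,0]],[0,[0,0,12],[0,0,0]],[0,[0,0,15],[0,0,0]],[0,[0,0,15],[0,0,0]]]'

```text
time: 5.78
tool_pos: [0.5425, 0.3783, 0.2826]
ee_rot: [3.128, -0.01, 1.495]
wrist_force: [0.6, 0.1, 0.8]
width: 0.0097
```

Request:
play_rows --rows '[[0,[-0.3,-4,0],[0,0,0]],[0,[-0.6,-8,0],[0,0,0]],[0,[-0.8,-12,0],[0,0,0]],[0,[-1.0,-16,0],[0,0,0]],[0,[-1.1,-20,0],[0,0,0]],[0,[-1.1,-24,0],[0,0,0]],[0,[-1.1,-27.2,0],[0,0,0]],[0,[-1.1,-27.2,0],[0,0,0]]]'

```text
time: 6.45
tool_pos: [0.5289, 0.1, 0.2718]
ee_rot: [-3.141, 0.003, 1.488]
wrist_force: [0.2, 1.0, 0.5]
width: 0.0007
```

Request:
play_rows --rows '[[0,[0,0,-3],[0,0,0]],[0,[0,0,-6],[0,0,0]],[0,[0,0,-8],[0,0,0]],[0,[0,0,-9],[0,0,0]],[0,[0,0,-9],[0,0,0]],[0,[0,0,-9],[0,0,0]]]'

```text
time: 6.95
tool_pos: [0.5292, 0.1061, 0.1824]
ee_rot: [-3.141, -0.0, 1.496]
wrist_force: [-0.5, -0.2, 0.2]
width: 0.0002
```

```bash
python3 - <<'E'
from h import *
o=get_obs();print(o["tool_pos"],o["wrist_force"],o["width"],o["ee_rot"])
a=snapshot("top")["pixels"][140:340,100:330]; b=snapshot("scene")["pixels"][90:290,200:430]
cv2.imwrite("pics/p3.png",cv2.resize(np.hstack([a,b])[:,:,::-1],None,fx=1.7,fy=1.7))
E
```

```text
[0.52916313 0.10614877 0.18240758] [-0.53028515 -0.22832788  0.20296771] 0.00018952933710434516 [-3.14111339e+00 -2.07656210e-04  1.49611258e+00]
```

View pics/p3.png

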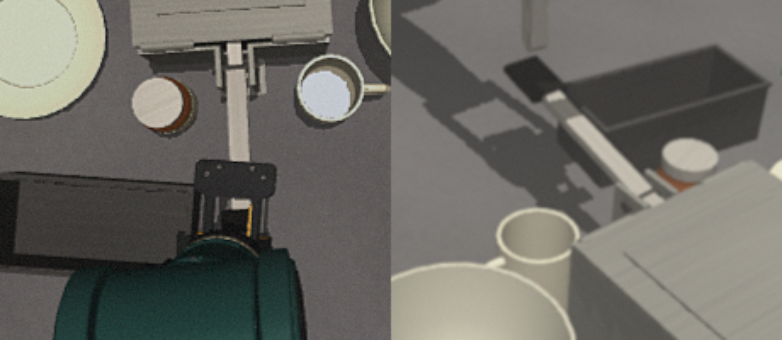

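The tin is clear of the lever and the fingers are centred above the plate. Now I press down.

Request:
play_rows --rows '[[0,[0,0,-1.5],[0,0,0]],[0,[0,0,-2.4],[0,0,0]],[0,[0,0,-3.0],[0,0,0]],[0,[0,0,-3.6],[0,0,0]],[0,[0,0,-4.2],[0,0,0]],[0,[0,0,-4.8],[0,0,0]],[0,[0,0,-5.4],[0,0,0]],[0,[0,0,-6.0],[0,0,0]]]'

```text
time: 7.72
tool_pos: [0.5289, 0.1062, 0.1263]
ee_rot: [3.141, -0.0, 1.496]
wrist_force: [-7.9, -0.4, 13.3]
width: 0.0007
```

Request:
play_rows --rows '[[0,[0,0,-0.6],[0,0,0]],[0,[0,0,-1.2],[0,0,0]],[0,[0,0,-1.8],[0,0,0]],[0,[0,0,-2.4],[0,0,0]],[0,[0,0,-3.0],[0,0,0]],[0,[0,0,-3.6],[0,0,0]],[0,[0,0,-4.2],[0,0,0]],[0,[0,0,-4.6],[0,0,0]]]'

```text
time: 8.38
tool_pos: [0.5295, 0.1062, 0.0787]
ee_rot: [3.14, -0.001, 1.496]
wrist_force: [-3.3, 0.6, 8.5]
width: 0.0005
```

Request:
play_rows --rows '[[0,[0,0,-0.4],[0,0,0]],[0,[0,0,-0.7],[0,0,0]],[0,[0,0,-0.9],[0,0,0]],[0,[0,0,-1.1],[0,0,0]],[0,[0,0,-1.1],[0,0,0]],[0,[0,0,-1.1],[0,0,0]]]'

```text
time: 8.88
tool_pos: [0.5312, 0.1063, 0.0684]
ee_rot: [3.137, -0.001, 1.496]
wrist_force: [-0.8, 0.5, 7.6]
width: 0.0006
```

Request:
play_rows --rows '[[0,[0,0,-0.2],[0,0,0]],[0,[0,0,-0.4],[0,0,0]],[0,[0,0,-0.4],[0,0,0]],[0,[0,0,-0.4],[0,0,0]]]'

```text
time: 9.22
tool_pos: [0.5318, 0.1063, 0.0656]
ee_rot: [3.135, -0.001, 1.496]
wrist_force: [-1.6, -0.6, 10.5]
width: 0.0008
```

Request:
play_rows --rows '[[0,[0,0,-0.2],[0,0,0]],[0,[0,0,-0.4],[0,0,0]],[0,[0,0,-0.4],[0,0,0]],[0,[0,0,-0.4],[0,0,0]],[0,[0,0,-0.4],[0,0,0]],[0,[0,0,-0.4],[0,0,0]]]'

```text
time: 9.72
tool_pos: [0.5321, 0.1063, 0.0644]
ee_rot: [3.134, -0.002, 1.496]
wrist_force: [-7.0, -0.4, 21.4]
width: 0.0005
```

```bash
python3 - <<'E'
from h import *
o=get_obs();print(o["tool_pos"],o["wrist_force"],o["width"],o["ee_rot"])
a=snapshot("top")["pixels"][40:340,60:340]; b=snapshot("scene")["pixels"][50:350,180:520]
cv2.imwrite("pics/p4.png",cv2.resize(np.hstack([a,b])[:,:,::-1],None,fx=1.28,fy=1.28))
E
```

```text
[0.53211875 0.10634691 0.06439624] [-7.01468135 -0.42935536 21.37677591] 0.00047431273447099217 [ 3.13353863e+00 -1.57960918e-03  1.49608846e+00]
```

View pics/p4.png

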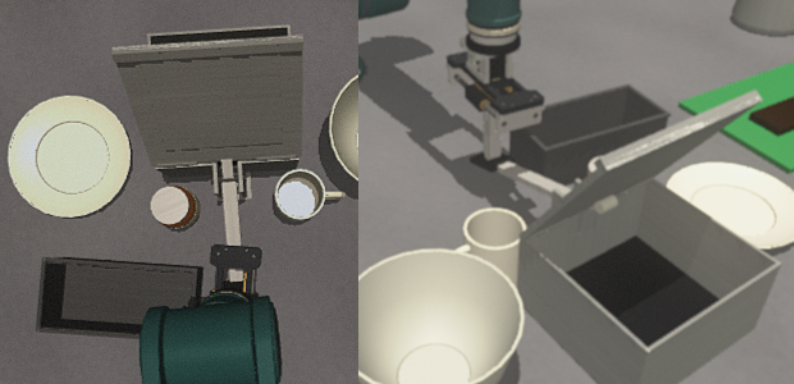

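The lever is on its stop: the force rose from 7.6 to 21 N while the tool moved only the last few mm. The flap stands open, the tin is flat and clear, and the jar and mug haven't visibly moved.

Request:
play_rows --rows '[[0,[0,0,0],[0,0,0]],[0,[0,0,0],[0,0,0]],[0,[0,0,0],[0,0,0]],[0,[0,0,0],[0,0,0]],[0,[0,0,0],[0,0,0]],[0,[0,0,0],[0,0,0]]]'

```text
time: 10.32
tool_pos: [0.5321, 0.1064, 0.0644]
ee_rot: [3.134, -0.002, 1.496]
wrist_force: [-7.0, -0.3, 21.8]
width: 0.0007
```

```bash
python3 - <<'E'
from h import *
o=get_obs();print(o["time"],o["tool_pos"],o["wrist_force"])
print(close_job())
E
```

```text
10.3167 [0.53208166 0.10637524 0.06439641] [-6.97888946 -0.32919319 21.83690649]
the job is handed in; nothing more can be done
None
```

I pushed the loaf tin about 15 cm to the left from inside, until it was clear of the lever. Then I pressed the lever down with closed fingers and handed the job in at 10.3 s while still holding it.

- **Lever:** the tool held steady at z = 64 mm with about 22 N upward on the fingers. The force rose sharply over the last few millimetres, so I take the lever to be on its stop.
- **Flap:** the last pictures show it well open. I did not measure its angle.
- **Tin:** it stands flat on the counter, about 30 mm clear of the plate. That is 22 mm measured in the picture plus a last push of about 1 cm.
- **Jar and mug:** neither looks moved in the last pictures. I did not measure their positions again.

No check failed or disagreed, and `close_job()` gave no verdict.

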